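# Reset the microscope gas feed valve to two turns open

### The arm

A 6-joint arm with a two-finger parallel gripper is mounted at the origin on the work surface. World frame = base frame: x ahead of the robot, y to its left, z up, the work surface at z = 0. Lengths are in m, angles in rad, forces in N, time in s.
With the tool pointing down it reaches from about 0.35 to 0.775 m from the base axis. Payload 7.3 kg.
Tool frame: the origin (TCP) lies midway between the tips of the shut fingers; the grasp point (between the pads) lies 19 mm behind it (robot.grip_depth is the z of the grasp point in the tool frame, in m); z points along the fingers, y is the line along which they close (so a half turn about z gives the same grasp; the last joint's range is limited). The gripper opens to 92 mm and grips with 3 to 60 N. Pads are 19 mm wide; open, the fingers measure 130 mm over their backs; the gripper's body (75 mm by 190 mm) begins 47 mm behind the grasp point.
Start: joints at [-1.495, 0.342, 1.524, -0, 1.275, -0.146], TCP at [0.116, -0.512, 0.227] pointing down, gripper open.
Joint ranges: [-2.53, 2.53], [-0.77, 2.02], [0.04, 2.7], [-1, 4.14], [0.28, 2.66], [-3.11, 3.11]. Speed limits (rad/s): [2.57, 2.57, 3.14, 3.14, 3.14, 3.14].

### API

Orientations are given as [roll, pitch, yaw] about the fixed x, y, z axes, in that order (R = Rz(yaw) Ry(pitch) Rx(roll)).
In Python, from cell import robot, viewer gives the robot as it stands.
- The arm moves only by the tool step_arm, never from a script. Its argument "increments" is a list of rows, each an object with "delta_pos": the shift along the tool's x, y, z in cm, a list of three; "dr": the turn, a rotation vector about the tool's x, y, z in degrees, a list of three; "fingers": the closure, from -1 (fully open) to 1 (shut), so that 0 is half open. In form: [{"delta_pos": [tx, ty, tz], "dr": [wx, wy, wz], "fingers": fingers}, ...]. A call has exactly 5 rows; each row is the pose to reach, as a shift and turn from the pose commanded when the call began, along the tool's axes at that moment; what a row does not reach only later rows make up. A row lasts 1/8 s, in which the tool goes at most 62.5 mm and 10.7 degrees, less where a joint would pass 70% of its speed; a pose out of reach is approached as far as the arm can. A call with a gripper value outside its range is refused whole. The fingers move at their own pace and stop on an object; "newtons" is the grip in N (left out, the last holds). Time passes only in rows, so rows that repeat a pose let the fingers close, or fill a call up. It gives the time, the measured TCP pose, the force, the opening and the grip force at its end, in the units of the state.
- robot.observe(): the state, without advancing time (a new reading comes with each control period).
- viewer.read_camera(name): name is "side" or "top" or "wrist"; returns the picture (400x640x3 uint8, red, green, blue); there is no depth.
- viewer.camera_params(name): a dict with "K" (3x3 intrinsics, pixels), "k1" (the pictures are not rectified: a ray, as slopes to the right and down, at radius r is drawn at 1 + k1 r^2 times it, then the intrinsics apply), "T" (4x4, takes a point from camera to world coordinates). Camera axes: x right, y down, z forward; pixel columns grow to the right and rows downward; lengths in m; the calibration is good to about 2 mm. A picture is of the moment at which its call begins: read the wrist's pose just before it. camera_params takes no time and is no camera call; for the wrist camera it gives the pose at the moment of the call.
- robot.hand_in(): hands the job in; it is judged then, once.
The state is a dict: "time": time; "qpos": joint angles; "qvel": joint speeds; "joint_efforts": joint torques, N m; "tool_pos": TCP position; "tool_rot": TCP orientation; "contact_force": force on the tool from outside, world axes, zero at the start; "torque": the same for the moment, N m; "opening": finger opening in m; "grip_force": force on a finger pad.
Only numpy, scipy, OpenCV 4.12 (cv2) and the standard library are available. Lean on these libraries where they do the work, as an engineer would, in place of code of your own. Each camera call takes 0.05 s, during which the arm holds its last target. There are 200 camera calls.

### The job

The gas feed to the microscope must be set afresh: take the crank handle of the large handwheel, turn the wheel clockwise until it is fully closed against its stop, then back it off exactly two full turns without overshooting. Finish while still gripping the handle there, holding the wheel still, so that the setting cannot creep. Leave the other valve, the one with the small lobed knob, and everything else on the bench as they are.

Things in the scene. Friction and masses are not known exactly. Their poses are not given: they have to be found in the camera images.
- manifold: Aluminium gas manifold, a fixed block 80 x 360 x 50 mm (x, y, z) with nipples reaching 230 mm to either side of its middle; two valves stand on its top, centred 100 mm to either side of its middle along its y (which is at which end varies), and between them a round dial gauge 58 mm wide whose top is 86 mm above the bench. Origin at the centre of its underside on the bench.
- feed_valve: The fixed brass bonnet, with a flange 56 mm wide, of the valve to be set, on top of the manifold. Origin: on the valve's vertical axis at the manifold's top face, 50 mm above the bench. Its x axis points to the closed mark. Its handwheel is a plain steel spoked wheel 104 mm across, lying level, its rim 12 mm thick, its top 111 mm above the bench; it does not rise as it turns.
- feed_axis (a point): Point on the axis of the handwheel, level with the wheel's top, 111 mm above the bench.
- closed_mark (a point): Outer top end of the fixed brass pointer that sticks out from under the wheel, 74 mm from the wheel's axis, 92 mm above the bench. When the valve is fully closed, and again at each whole turn from there, the crank handle stands exactly in line with it.
- handle_mid (a point): The place to grip on the crank handle: an upright black plastic cylinder, 18 mm in diameter and 45 mm tall, standing on the wheel's rim 46 mm from the wheel's axis, from 111 to 156 mm above the bench. The point lies on the handle's own axis, 136 mm above the bench. The handle spins freely on its pin, so a gripper that keeps its orientation can carry it round in a circle.
- feed_wheel (a joint): Opening of the feed valve in rad: 0 is fully closed against the hard stop, and it grows as the wheel is turned anticlockwise seen from above; 6.283 is one turn open, 12.566 two turns. At the start it is 0.5 to 1.4 turns open. Friction of about 0.07 N m (about 1.6 N at the handle) holds it where it is left; no spring.
- vent_valve: The other valve, with a small steel four-lobed knob 66 mm across, its top 113 mm above the bench, without a crank handle. Not to be turned. Origin on its axis at the manifold's top face.
- vent_wheel (a joint): Angle of the other valve's knob in rad; must stay as it is.
- flask: Bystander, loose: clear flat culture flask 120 x 78 x 34 mm lying down, with an orange screw cap at its +x end reaching 98 mm from the origin, in front of the manifold. Origin: centre of the underside.
- marker: Bystander, loose: pen 133 mm long and 13 mm thick lying in front of the manifold. Origin: on the bench under it, 50 mm from its plain end.
- tube_rack: Bystander, loose: grey rack 70 x 140 x 45 mm with capped tubes up to 63 mm, beyond the manifold. Origin: centre of the underside.
- media_bottle: Bystander, loose: amber jar with a screw lid, 70 mm in diameter, 100 mm tall, beyond the manifold. Origin: centre of the underside.
- tip_box: Bystander, loose: blue box with a clear lid 88 x 123 x 68 mm, to the left. Origin: centre of the underside.
- dishes: Bystander, loose: stack of three dishes 88 mm across, 41 mm tall, to the right. Origin: centre of the underside.
- vent_lobe (a point): Tip of one lobe on the other valve's knob, 33 mm from its axis.
- crank_handle: The crank handle itself (see its grip point): origin at its foot on the wheel's rim, 111 mm above the bench; its own yaw means nothing as it spins freely.

How it is judged:
By the outcome, as a careful person would: the job done as asked, in the order asked, and still so for the second after the job is handed in, while the arm keeps its last pose, push and grip.
It also fails if it takes over 53 s, if anything falls off the work surface, if the arm or the gripper's body presses on something with over 40 N, if the wrist force passes 120 N, or if a joint passes its speed limit or range.

## Working session

There is one attempt and no reset: what is moved stays moved. The work goes in short steps, Python scripts to look and compute and a tool call to move; the robot and the scene stay as the last step left them, time stands still between calls to the robot, and variables do not carry over. Pictures are saved under pics/ and viewed, at most 10 in all, crops included, and the job is handed in when it is done.

Besides the shell and the picture viewer there is one more tool, called after "Call:" as name(argument=value, ...) on one line, values as JSON. step_arm: Moves the arm, as the interface text tells. Its arguments: {"type":"object","properties":{"increments":{"type":"array"},"newtons":{"type":"number"}},"required":["increments"]}

```bash
mkdir -p pics; ls; python3 - <<'E'
from cell import robot, viewer
import cv2, numpy as np
s=robot.observe(); print(s['time'],s['tool_pos'],s['tool_rot'],s['opening'])
for n in ("top","side"):
    im=viewer.read_camera(n); cv2.imwrite(f"pics/{n}0.png",im[:,:,::-1])
    p=viewer.camera_params(n); print(n,np.round(p['K'],1).tolist(),p['k1'],np.round(p['T'],3).tolist())
E
```

```text
pics
0.0 [ 0.11547796 -0.5117248   0.22603499] [-3.14005588e+00 -2.08764831e-04  2.21828284e-01] 0.09193394318410741
top [[450.6, 0.0, 320.9], [0.0, 450.6, 196.9], [0.0, 0.0, 1.0]] -0.10492794327900358 [[0.021, -0.992, 0.121, 0.392], [-1.0, -0.019, 0.018, -0.015], [-0.016, -0.121, -0.992, 1.324], [0.0, 0.0, 0.0, 1.0]]
side [[516.1, 0.0, 327.6], [0.0, 516.1, 190.6], [0.0, 0.0, 1.0]] 0.05171618452072451 [[0.728, -0.52, 0.446, -0.212], [-0.685, -0.55, 0.477, -0.829], [-0.003, -0.653, -0.757, 1.4], [0.0, 0.0, 0.0, 1.0]]
```

View pics/top0.png

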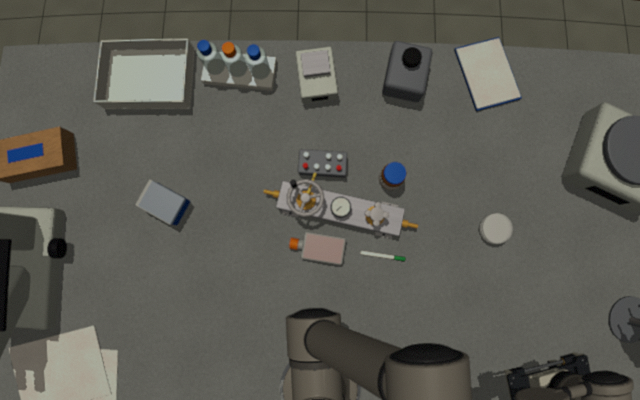

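View pics/side0.png

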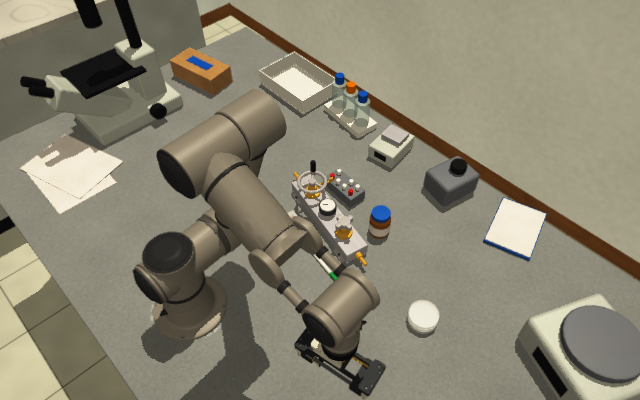

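The top view shows the manifold running from (265,192) to (417,226). The handwheel is near (305,198), its black handle at about (293,184), and the brass pointer end near (315,175). In the side view the handle is near (313,167). I'll enlarge both.

```bash
cat > h.py <<'E'
import numpy as np, cv2
from scipy.optimize import least_squares
from scipy.spatial.transform import Rotation as R
from cell import robot, viewer
def cam(n):
    return viewer.camera_params(n)
def ray(p,uv):
    K,k,T=np.array(p['K']),p['k1'],np.array(p['T'])
    d=np.array([(uv[0]-K[0,2])/K[0,0],(uv[1]-K[1,2])/K[1,1]]); s=d.copy()
    for _ in range(20): s=d/(1+k*(s@s))
    return T[:3,3],T[:3,:3]@np.array([*s,1])
def atz(p,uv,z):
    o,d=ray(p,uv); return o+d*(z-o[2])/d[2]
def proj(p,X):
    K,k,T=np.array(p['K']),p['k1'],np.array(p['T'])
    c=T[:3,:3].T@(np.asarray(X)-T[:3,3]); s=c[:2]/c[2]; s=s*(1+k*(s@s))
    return K[:2,:2]@s+K[:2,2]
def tri(obs):
    A=np.zeros((3,3));b=np.zeros(3)
    for p,uv in obs:
        o,d=ray(p,uv); d=d/np.linalg.norm(d); M=np.eye(3)-np.outer(d,d); A+=M;b+=M@o
    return np.linalg.solve(A,b)
E
python3 - <<'E'
from h import *
a=cv2.imread('pics/top0.png')[160:240,260:360]; b=cv2.imread('pics/side0.png')[150:230,270:370]
cv2.imwrite('pics/crop.png',np.hstack([cv2.resize(i,(400*1,320),interpolation=2) if 0 else cv2.resize(i,None,fx=4,fy=4,interpolation=cv2.INTER_CUBIC) for i in(a,b)]))
E
```

```text
(no output)
```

View pics/crop.png

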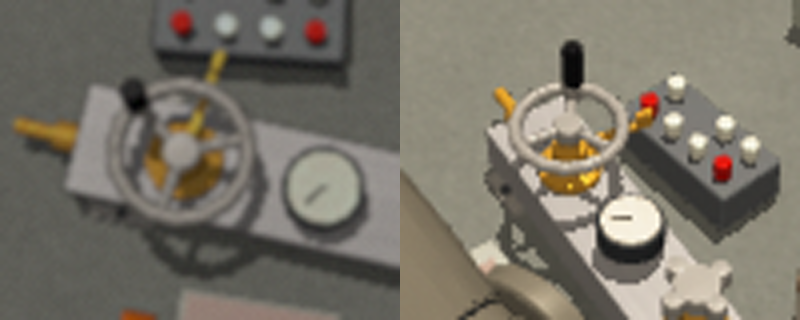

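The crop shows the wheel hub at top px (305.2,198) and side px (312,181). The handle top is at (292.5,183.3) and (313,161.5), and the pointer tip at (315.2,173.2) and (332,178.7).

```bash
python3 - <<'E'
from h import *
t,s=cam('top'),cam('side')
for n,a,b,z in (('axis',(305.2,198),(312,181),.111),('handletop',(292.5,183.2),(313,161.3),.155),('mark',(315.2,173.2),(332,178.7),.092)):
    print(n,tri([(t,a),(s,b)]).round(4),atz(t,a,z).round(4),atz(s,b,z).round(4))
st=robot.observe(); w=cam('wrist'); print(w['K'],w['k1']); 
Rt=R.from_euler('xyz',st['tool_rot']).as_matrix(); T=np.array(w['T'])
print('cam in tool',(Rt.T@(T[:3,3]-st['tool_pos'])).round(4),(Rt.T@T[:3,:3]).round(3).tolist())
E
```

```text
axis [0.5371 0.0491 0.1126] [0.5361 0.05   0.111 ] [0.5393 0.0494 0.111 ]
handletop [0.5705 0.0803 0.16  ] [0.5694 0.082  0.155 ] [0.5755 0.0828 0.155 ]
mark [0.6087 0.0251 0.0892] [0.6082 0.025  0.092 ] [0.607  0.0232 0.092 ]
[[354.65655282   0.         317.68379955]
 [  0.         354.65655282 203.50708973]
 [  0.           0.           1.        ]] -0.03329192646121143
cam in tool [ 0.0811 -0.0012 -0.1588] [[0.0, -0.956, -0.294], [1.0, 0.0, 0.001], [-0.001, -0.294, 0.956]]
```

Call:
step_arm(increments=[{"delta_pos": [4.5,-3.8,-0.3],"dr": [0,0,7],"fingers": -1},{"delta_pos": [9,-7.6,-0.6],"dr": [0,0,14],"fingers": -1},{"delta_pos": [13.5,-11.4,-0.9],"dr": [0,0,21],"fingers": -1},{"delta_pos": [18,-15.2,-0.9],"dr": [0,0,28],"fingers": -1},{"delta_pos": [22.5,-19,-0.9],"dr": [0,0,31.4],"fingers": -1}])

```text
time: 0.72
tool_pos: [0.2939, -0.2756, 0.2356]
tool_rot: [-3.142, -0.0, -0.329]
contact_force: [0.2, -0.9, -0.2]
opening: 0.0918
grip_force: 0.0
```

Call:
step_arm(increments=[{"delta_pos": [1.9,-5.8,0],"dr": [0,0,0],"fingers": -1},{"delta_pos": [3.8,-11.6,0],"dr": [0,0,0],"fingers": -1},{"delta_pos": [5.7,-17.4,0],"dr": [0,0,0],"fingers": -1},{"delta_pos": [7.6,-23.2,0],"dr": [0,0,0],"fingers": -1},{"delta_pos": [9.5,-29,0],"dr": [0,0,0],"fingers": -1}])

```text
time: 1.35
tool_pos: [0.477, -0.0312, 0.2356]
tool_rot: [3.141, 0.0, -0.326]
contact_force: [-0.3, -0.7, -0.2]
opening: 0.0917
grip_force: 0.0
```

Call:
step_arm(increments=[{"delta_pos": [1.6,-5,0],"dr": [0,0,0],"fingers": -1},{"delta_pos": [2.6,-8,0],"dr": [0,0,0],"fingers": -1},{"delta_pos": [3.1,-9.7,0],"dr": [0,0,0],"fingers": -1},{"delta_pos": [3.1,-9.7,0],"dr": [0,0,0],"fingers": -1},{"delta_pos": [3.1,-9.7,0],"dr": [0,0,0],"fingers": -1}])

```text
time: 1.98
tool_pos: [0.536, 0.0479, 0.2356]
tool_rot: [3.141, 0.0, -0.327]
contact_force: [0.2, -0.3, -0.6]
opening: 0.0921
grip_force: 0.0
```

```bash
python3 - <<'E'
from h import *
import json
p=cam('wrist'); im=viewer.read_camera('wrist'); cv2.imwrite('pics/w1.png',im[:,:,::-1])
json.dump({k:np.array(v).tolist() for k,v in p.items() if k in('K','k1','T')},open('w1.json','w'))
print(robot.observe()['tool_pos'])
for n,X in (('axis',(.537,.049,.111)),('mark',(.608,.025,.092)),('htop',(.57,.081,.156))): print(n,proj(p,X).round(1))
E
```

```text
[0.53603365 0.04780238 0.23576267]
axis [317.8 194.9]
mark [317.7 100.8]
htop [258.8 183.3]
```

View pics/w1.png

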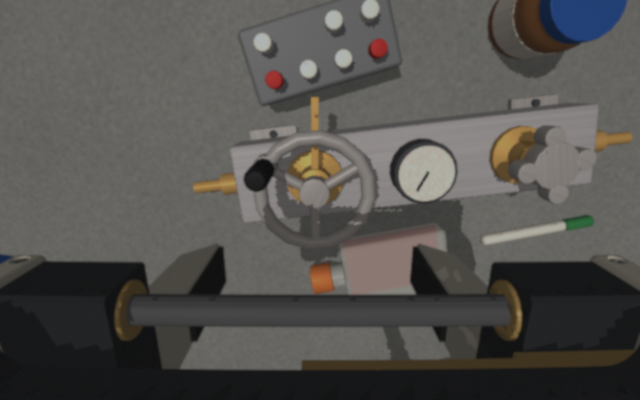

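The wrist view shows the hub at (314,190.5), the pointer tip at (315,97.5), the handle's top end near (258,179), and the black capsule up to (266,168) towards its foot.

```bash
python3 - <<'E'
from h import *
import json
w=json.load(open('w1.json')); t,s=cam('top'),cam('side')
for n,c,a,b,z in (('axis',(314,190.5),(305.2,198),(312,181),.111),('htop',(258,179),(292.5,183.2),(313,161.3),.155),('mark',(315,98),(315.2,173.2),(332,178.7),.092)):
    print(n,atz(w,c,z).round(4),tri([(w,c),(t,a),(s,b)]).round(4))
im=cv2.imread('pics/w1.png'); g=im[160:200,240:290].max(2)
m=(g<40).astype(np.uint8); ys,xs=np.nonzero(m); print(len(xs),xs.mean()+240,ys.mean()+160,xs.min()+240,xs.max()+240,ys.min()+160,ys.max()+160)
print('mid',atz(w,(xs.mean()+240,ys.mean()+160),.134).round(4))
A=atz(w,(314,190.5),.111)[:2];M=atz(w,(315,98),.092)[:2];H=atz(w,(xs.mean()+240,ys.mean()+160),.134)[:2]
f=lambda v:np.degrees(np.arctan2(v[1],v[0]))
print(np.linalg.norm(M-A),np.linalg.norm(H-A),f(M-A),f(H-A))
E
```

```text
axis [0.5416 0.0507 0.111 ] [0.5392 0.0506 0.1084]
htop [0.5729 0.0806 0.155 ] [0.5719 0.0808 0.1574]
mark [0.6108 0.0264 0.092 ] [0.6099 0.0259 0.0872]
608 259.10032894736844 174.85690789473685 245 273 160 190
mid [0.5721 0.0836 0.134 ]
0.07338637749053034 0.04485695405599294 -19.394957708821263 47.16694655186282
```

Call:
step_arm(increments=[{"delta_pos": [2.3,-4.4,0],"dr": [0,0,0],"fingers": -1},{"delta_pos": [2.3,-4.4,2.5],"dr": [0,0,0],"fingers": -0.6},{"delta_pos": [2.3,-4.4,6.5],"dr": [0,0,0],"fingers": -0.3},{"delta_pos": [2.3,-4.4,10],"dr": [0,0,0],"fingers": -0.2},{"delta_pos": [2.3,-4.4,11.7],"dr": [0,0,0],"fingers": -0.2}])

```text
time: 2.65
tool_pos: [0.5711, 0.0819, 0.1169]
tool_rot: [3.14, 0.003, -0.328]
contact_force: [-0.1, 0.3, -0.5]
opening: 0.0574
grip_force: 0.0
```

```bash
python3 - <<'E'
from h import *
import json
print(robot.observe()['tool_pos'],robot.observe()['opening'])
p=cam('wrist'); im=viewer.read_camera('wrist'); cv2.imwrite('pics/w2.png',im[:,:,::-1])
E
```

```text
[0.57113889 0.0819453  0.11690071] 0.05737357236374847
```

View pics/w2.png

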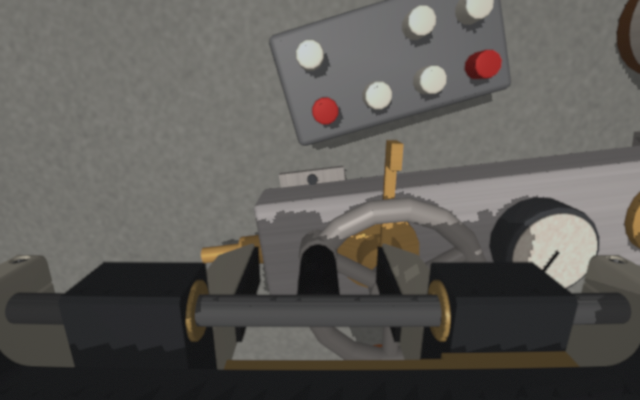

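The handle (column about 319) stands centred between the fingers (240 to 396), so I'll close.

Call:
step_arm(increments=[{"delta_pos": [0,0,0],"dr": [0,0,0],"fingers": 1},{"delta_pos": [0,0,0],"dr": [0,0,0],"fingers": 1},{"delta_pos": [0,0,0],"dr": [0,0,0],"fingers": 1},{"delta_pos": [0,0,0],"dr": [0,0,0],"fingers": 1},{"delta_pos": [0,0,0],"dr": [0,0,0],"fingers": 1}], newtons=30)

```text
time: 3.32
tool_pos: [0.5724, 0.0827, 0.1193]
tool_rot: [3.141, -0.0, -0.326]
contact_force: [-2.4, -2.7, 4.6]
opening: 0.0172
grip_force: 30.0
```

Call:
step_arm(increments=[{"delta_pos": [0.59,0.35,-0.15],"dr": [0,0,0],"fingers": 1},{"delta_pos": [1.2,0.87,-0.3],"dr": [0,0,0],"fingers": 1},{"delta_pos": [1.72,1.48,-0.3],"dr": [0,0,0],"fingers": 1},{"delta_pos": [2.12,2.18,-0.3],"dr": [0,0,0],"fingers": 1},{"delta_pos": [2.39,2.93,-0.3],"dr": [0,0,0],"fingers": 1}])

```text
time: 3.95
tool_pos: [0.586, 0.0472, 0.1197]
tool_rot: [3.141, 0.001, -0.327]
contact_force: [5.3, 1.9, -20.5]
opening: 0.0174
grip_force: 30.0
```

Call:
step_arm(increments=[{"delta_pos": [0.15,1.43,0.2],"dr": [0,0,0],"fingers": 1},{"delta_pos": [-0.15,2.84,0.24],"dr": [0,0,0],"fingers": 1},{"delta_pos": [-0.87,4.09,0.24],"dr": [0,0,0],"fingers": 1},{"delta_pos": [-1.94,5.05,0.24],"dr": [0,0,0],"fingers": 1},{"delta_pos": [-3.25,5.63,0.24],"dr": [0,0,0],"fingers": 1}])

```text
time: 4.58
tool_pos: [0.536, 0.0038, 0.1195]
tool_rot: [3.141, -0.0, -0.327]
contact_force: [2.5, 3.7, -8.6]
opening: 0.0173
grip_force: 30.0
```

Call:
step_arm(increments=[{"delta_pos": [-1.43,0.15,0.05],"dr": [0,0,0],"fingers": 1},{"delta_pos": [-2.84,-0.15,0.1],"dr": [0,0,0],"fingers": 1},{"delta_pos": [-4.09,-0.87,0.1],"dr": [0,0,0],"fingers": 1},{"delta_pos": [-5.05,-1.94,0.1],"dr": [0,0,0],"fingers": 1},{"delta_pos": [-5.63,-3.25,0.1],"dr": [0,0,0],"fingers": 1}])

```text
time: 5.2
tool_pos: [0.4944, 0.0546, 0.1193]
tool_rot: [-3.141, -0.002, -0.326]
contact_force: [4.6, -3.3, 1.1]
opening: 0.0172
grip_force: 30.0
```

Call:
step_arm(increments=[{"delta_pos": [-0.15,-1.43,0],"dr": [0,0,0],"fingers": 1},{"delta_pos": [0.15,-2.84,0],"dr": [0,0,0],"fingers": 1},{"delta_pos": [0.87,-4.09,0],"dr": [0,0,0],"fingers": 1},{"delta_pos": [1.94,-5.05,0],"dr": [0,0,0],"fingers": 1},{"delta_pos": [3.25,-5.63,0],"dr": [0,0,0],"fingers": 1}])

```text
time: 5.82
tool_pos: [0.5436, 0.0959, 0.1191]
tool_rot: [3.138, -0.001, -0.325]
contact_force: [-2.5, -14.8, 10.8]
opening: 0.0177
grip_force: 30.0
```

Call:
step_arm(increments=[{"delta_pos": [1.43,-0.12,-0.05],"dr": [0,0,0],"fingers": 1},{"delta_pos": [2.84,0.2,-0.1],"dr": [0,0,0],"fingers": 1},{"delta_pos": [4.09,0.93,-0.1],"dr": [0,0,0],"fingers": 1},{"delta_pos": [5.05,2.0,-0.1],"dr": [0,0,0],"fingers": 1},{"delta_pos": [5.63,3.31,-0.1],"dr": [0,0,0],"fingers": 1}])

```text
time: 6.45
tool_pos: [0.5862, 0.0478, 0.1193]
tool_rot: [-3.14, -0.001, -0.326]
contact_force: [-0.7, 2.3, 4.4]
opening: 0.0171
grip_force: 30.0
```

Call:
step_arm(increments=[{"delta_pos": [0.09,0.4,0],"dr": [0,0,0],"fingers": 1},{"delta_pos": [0.14,0.8,0],"dr": [0,0,0],"fingers": 1},{"delta_pos": [0.16,1.2,0],"dr": [0,0,0],"fingers": 1},{"delta_pos": [0.15,1.43,0],"dr": [0,0,0],"fingers": 1},{"delta_pos": [0.15,1.43,0],"dr": [0,0,0],"fingers": 1}])

```text
time: 7.08
tool_pos: [0.5835, 0.0345, 0.1193]
tool_rot: [-3.139, -0.002, -0.326]
contact_force: [8.9, 5.8, -1.7]
opening: 0.017
grip_force: 30.0
```

Call:
step_arm(increments=[{"delta_pos": [-0.05,0.15,0],"dr": [0,0,0],"fingers": 1},{"delta_pos": [-0.08,0.25,0],"dr": [0,0,0],"fingers": 1},{"delta_pos": [-0.08,0.25,0],"dr": [0,0,0],"fingers": 1},{"delta_pos": [-0.08,0.25,0],"dr": [0,0,0],"fingers": 1},{"delta_pos": [-0.08,0.25,0],"dr": [0,0,0],"fingers": 1}])

```text
time: 7.7
tool_pos: [0.5834, 0.0343, 0.1194]
tool_rot: [-3.135, -0.005, -0.326]
contact_force: [14.1, 13.8, -5.6]
opening: 0.0173
grip_force: 30.0
```

```bash
python3 - <<'E'
from h import *
s=robot.observe(); print(s['tool_pos'],s['contact_force'],s['torque'])
im=viewer.read_camera('wrist'); cv2.imwrite('pics/w3.png',im[:,:,::-1])
E
```

```text
[0.58339096 0.03432619 0.11944218] [14.06497925 13.79461179 -5.55411602] [ 2.24217353 -2.15154553 -0.03459448]
```

View pics/w3.png

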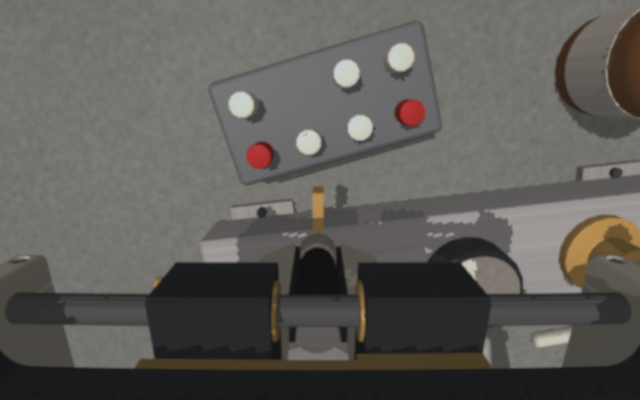

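The wheel is on its stop: the commanded push rose to about 18 N with no motion, and the handle (column 318) is in line with the pointer (318). The closed TCP reading is (0.5834, 0.0344). Next I back off two turns.

Call:
step_arm(increments=[{"delta_pos": [-0.05,-1.86,0],"dr": [0,0,0],"fingers": 1},{"delta_pos": [-0.67,-3.16,0.05],"dr": [0,0,0],"fingers": 1},{"delta_pos": [-1.67,-4.2,0.05],"dr": [0,0,0],"fingers": 1},{"delta_pos": [-2.93,-4.89,0.05],"dr": [0,0,0],"fingers": 1},{"delta_pos": [-4.35,-5.15,0.05],"dr": [0,0,0],"fingers": 1}])

```text
time: 8.38
tool_pos: [0.5553, 0.0933, 0.1192]
tool_rot: [3.139, -0.0, -0.325]
contact_force: [-0.9, -9.0, 7.0]
opening: 0.0172
grip_force: 30.0
```

Call:
step_arm(increments=[{"delta_pos": [-1.43,0.25,-0.05],"dr": [0,0,0],"fingers": 1},{"delta_pos": [-2.72,0.9,-0.05],"dr": [0,0,0],"fingers": 1},{"delta_pos": [-3.77,1.9,-0.05],"dr": [0,0,0],"fingers": 1},{"delta_pos": [-4.45,3.16,-0.05],"dr": [0,0,0],"fingers": 1},{"delta_pos": [-4.71,4.58,-0.05],"dr": [0,0,0],"fingers": 1}])

```text
time: 9.0
tool_pos: [0.4967, 0.0653, 0.1193]
tool_rot: [-3.141, -0.001, -0.326]
contact_force: [9.2, -0.6, -3.9]
opening: 0.0176
grip_force: 30.0
```

Call:
step_arm(increments=[{"delta_pos": [0.19,1.43,0],"dr": [0,0,0],"fingers": 1},{"delta_pos": [0.81,2.72,0],"dr": [0,0,0],"fingers": 1},{"delta_pos": [1.81,3.77,0],"dr": [0,0,0],"fingers": 1},{"delta_pos": [3.07,4.45,0],"dr": [0,0,0],"fingers": 1},{"delta_pos": [4.49,4.71,0],"dr": [0,0,0],"fingers": 1}])

```text
time: 9.62
tool_pos: [0.524, 0.0064, 0.1192]
tool_rot: [-3.141, 0.002, -0.327]
contact_force: [1.0, 9.4, 3.1]
opening: 0.0175
grip_force: 30.0
```

Call:
step_arm(increments=[{"delta_pos": [1.43,-0.19,0],"dr": [0,0,0],"fingers": 1},{"delta_pos": [2.72,-0.81,0],"dr": [0,0,0],"fingers": 1},{"delta_pos": [3.77,-1.81,0],"dr": [0,0,0],"fingers": 1},{"delta_pos": [4.45,-3.07,0],"dr": [0,0,0],"fingers": 1},{"delta_pos": [4.71,-4.49,0],"dr": [0,0,0],"fingers": 1}])

```text
time: 10.25
tool_pos: [0.5833, 0.0332, 0.1192]
tool_rot: [3.14, 0.001, -0.327]
contact_force: [-4.9, -1.4, 6.2]
opening: 0.0171
grip_force: 30.0
```

Call:
step_arm(increments=[{"delta_pos": [-0.19,-1.43,0],"dr": [0,0,0],"fingers": 1},{"delta_pos": [-0.81,-2.72,0],"dr": [0,0,0],"fingers": 1},{"delta_pos": [-1.81,-3.77,0],"dr": [0,0,0],"fingers": 1},{"delta_pos": [-3.07,-4.45,0],"dr": [0,0,0],"fingers": 1},{"delta_pos": [-4.49,-4.71,0],"dr": [0,0,0],"fingers": 1}])

```text
time: 10.88
tool_pos: [0.555, 0.0934, 0.1193]
tool_rot: [3.141, -0.0, -0.326]
contact_force: [-0.2, -7.3, 4.1]
opening: 0.0175
grip_force: 30.0
```

Call:
step_arm(increments=[{"delta_pos": [-1.43,0.19,0],"dr": [0,0,0],"fingers": 1},{"delta_pos": [-2.72,0.81,0],"dr": [0,0,0],"fingers": 1},{"delta_pos": [-3.77,1.81,0],"dr": [0,0,0],"fingers": 1},{"delta_pos": [-4.45,3.07,0],"dr": [0,0,0],"fingers": 1},{"delta_pos": [-4.71,4.49,0],"dr": [0,0,0],"fingers": 1}])

```text
time: 11.5
tool_pos: [0.4969, 0.0656, 0.1194]
tool_rot: [-3.14, -0.002, -0.326]
contact_force: [8.2, -0.6, -5.4]
opening: 0.0174
grip_force: 30.0
```

Call:
step_arm(increments=[{"delta_pos": [0.19,1.43,0],"dr": [0,0,0],"fingers": 1},{"delta_pos": [0.81,2.72,0],"dr": [0,0,0],"fingers": 1},{"delta_pos": [1.81,3.77,0],"dr": [0,0,0],"fingers": 1},{"delta_pos": [3.07,4.45,0],"dr": [0,0,0],"fingers": 1},{"delta_pos": [4.49,4.71,0],"dr": [0,0,0],"fingers": 1}])

```text
time: 12.12
tool_pos: [0.524, 0.0064, 0.1193]
tool_rot: [-3.141, 0.002, -0.327]
contact_force: [0.6, 7.8, 2.4]
opening: 0.0172
grip_force: 30.0
```

Call:
step_arm(increments=[{"delta_pos": [1.43,-0.19,0],"dr": [0,0,0],"fingers": 1},{"delta_pos": [2.72,-0.81,0],"dr": [0,0,0],"fingers": 1},{"delta_pos": [3.77,-1.81,0],"dr": [0,0,0],"fingers": 1},{"delta_pos": [4.3,-2.7,0],"dr": [0,0,0],"fingers": 1},{"delta_pos": [4.55,-3.5,0],"dr": [0,0,0],"fingers": 1}])

```text
time: 12.75
tool_pos: [0.5787, 0.0244, 0.1192]
tool_rot: [3.14, 0.001, -0.326]
contact_force: [-1.6, -1.0, 5.1]
opening: 0.017
grip_force: 30.0
```

Call:
step_arm(increments=[{"delta_pos": [0.1,-0.4,0],"dr": [0,0,0],"fingers": 1},{"delta_pos": [0.13,-0.7,0],"dr": [0,0,0],"fingers": 1},{"delta_pos": [0.13,-0.85,0],"dr": [0,0,0],"fingers": 1},{"delta_pos": [0.13,-0.9,0],"dr": [0,0,0],"fingers": 1},{"delta_pos": [0.13,-0.9,0],"dr": [0,0,0],"fingers": 1}])

```text
time: 13.38
tool_pos: [0.583, 0.033, 0.1194]
tool_rot: [-3.142, -0.001, -0.326]
contact_force: [1.5, -1.8, 1.1]
opening: 0.0175
grip_force: 30.0
```

Call:
step_arm(increments=[{"delta_pos": [0,-0.05,0],"dr": [0,0,0],"fingers": 1},{"delta_pos": [0,-0.1,0],"dr": [0,0,0],"fingers": 1},{"delta_pos": [0,-0.13,0],"dr": [0,0,0],"fingers": 1},{"delta_pos": [0,-0.13,0],"dr": [0,0,0],"fingers": 1},{"delta_pos": [0,-0.13,0],"dr": [0,0,0],"fingers": 1}])

```text
time: 14.0
tool_pos: [0.5835, 0.0343, 0.1193]
tool_rot: [-3.142, -0.001, -0.326]
contact_force: [4.2, -2.7, 1.6]
opening: 0.0174
grip_force: 30.0
```

```bash
python3 - <<'E'
from h import *
s=robot.observe(); print(s['tool_pos'],s['contact_force'])
im=viewer.read_camera('wrist'); cv2.imwrite('pics/w4.png',np.hstack([cv2.resize(i[170:330,250:390],None,fx=2.8,fy=2.8) for i in (cv2.imread('pics/w3.png'),im[:,:,::-1])]))
P=[]
for _ in range(6): viewer.read_camera('top'); P.append(robot.observe()['tool_pos'])
print(np.mean(P,0),np.std(P,0))
E
```

```text
[0.58346863 0.0343332  0.11933398] [ 4.18027591 -2.73369845  1.56410585]
[0.58348068 0.03433308 0.11933966] [1.48995271e-05 6.99444546e-06 1.12520611e-05]
```

View pics/w4.png

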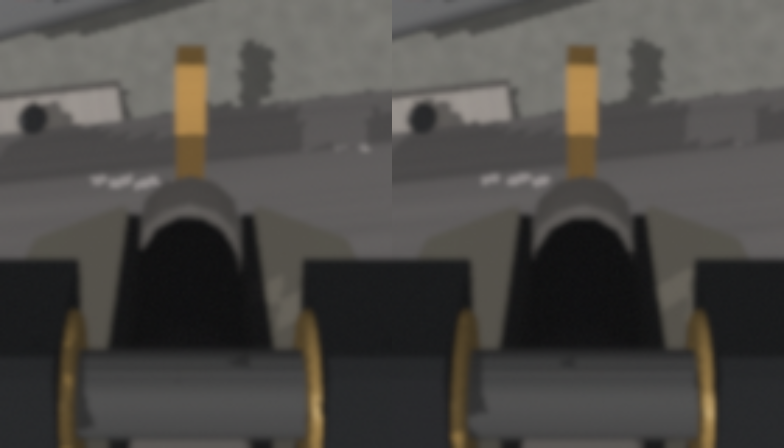

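The current view (right) matches the closed-stop view (left), with the handle in line with the pointer. The TCP is back within 0.1 mm of the closed reading after two turns, and the load is small.

```bash
python3 -c "
from cell import robot
print(robot.hand_in())"
```

```text
the job is handed in; nothing more can be done
None
```

The feed valve was closed clockwise to its stop, then backed off two full turns; the gripper reading was back within 0.1 mm of its closed-stop position at hand-in (14 s, well under the 53 s limit), still gripping the handle.

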